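# Scoop a castor wheel out from under the bench riser

## Robot

A 6-joint arm with a two-finger parallel gripper is mounted at the origin on a cart in front of the work surface, level with it; the furniture and walls round the work are solid. World frame = base frame: x ahead of the robot, y to its left, z up, the work surface at z = 0. Lengths are in m, angles in rad, forces in N, time in s.
With the tool pointing down it reaches from about 0.15 to 0.775 m from the base axis. Payload 6.1 kg.
Tool frame: the origin (TCP) lies on the centre line of the jaws, within the pads' length; the fingertips stand 14 mm ahead of it and the grasp point (between the pads) lies 5 mm behind it; z points along the fingers, y is the line along which they close (so a half turn about z gives the same grasp; the last joint's range is limited). The gripper opens to 85 mm and grips with 20 to 120 N. Pads are 22 mm wide; open, the fingers measure 114 mm over their backs; the gripper's body (76 mm by 85 mm) begins 54 mm behind the grasp point. The pads swing forward as they close: fully open they stand 13 mm farther back than shut.
Start: joints at [-1.19, 0.126, -0.04, 1.405, 0, 1.571], TCP at [0.195, -0.487, 0.245] pointing down, gripper open.
Joint ranges: [-2.72, 2.72], [-0.95, 1.95], [-1.27, 1.35], [-1.78, 2.02], [-1.46, 1.47], [-3.14, 3.14]. Speed limits (rad/s): [2.39, 2.39, 3.01, 3.14, 3.14, 3.14].

## Interface

Orientations are given as a rotation vector (axis times angle).
In Python, from workcell import arm gives the robot as it stands. The module is installed in compiled form; this text tells all that it offers.
- The arm moves only by the tool play_rows, never from a script. Its argument "motion" is a list of rows, each an object with "delta_pos": the shift along the world's x, y, z in cm, a list of three; "rotation": the turn, a rotation vector about the world's x, y, z in degrees, a list of three. In form: [{"delta_pos": [x, y, z], "rotation": [ax, ay, az]}, ...]. A call has 1 to 12 rows; each row shifts and turns the commanded pose from where the row before left it; what a row does not reach is not made up. A row lasts 1/12 s, in which the tool goes at most 41.7 mm and 7.16 degrees, less where a joint would pass 70% of its speed; a pose out of reach is approached as far as the arm can. A call is refused whole if a number of a shift passes 4.17 or a number of a turn 7.16, either way. A call with a gripper value outside its range is refused whole. "jaw" is the finger opening in cm, from 0 to 8.54, set as the call begins (left out, the last holds). The fingers move at their own pace and stop on an object; the grip force is fixed at half the most. Time passes only in rows, so rows that do not move let the fingers close. It gives the time, the measured TCP pose, the force, the opening and the grip force at its end, in the units of the state.
- arm.read_state(): the state, without advancing time (a new reading comes with each control period).
- arm.capture(name): name is "scene" or "top"; returns the picture (384x512x3 uint8, red, green, blue); there is no depth.
- arm.camera_model(name): a dict with "K" (3x3 intrinsics, pixels), "R" (3x3) and "t" (3): a world point X has camera coordinates R X + t. Camera axes: x right, y down, z forward; pixel columns grow to the right and rows downward; lengths in m; the calibration is good to about 2 mm. A picture is of the moment at which its call begins. camera_model takes no time and is no camera call.
- arm.hand_in(): hands the job in; it is judged then, once.
The state is a dict: "clock": time; "joint_positions": joint angles; "qd": joint speeds; "joint_torque": joint torques, N m; "position": TCP position; "eef_rot": TCP orientation; "ft_force": force on the tool from outside, world axes, zero at the start; "moment": the same for the moment, N m; "grip_width": finger opening in m; "grasp_force": force on a finger pad.
Only numpy, scipy, OpenCV 4.12 (cv2) and the standard library are available. Lean on these libraries where they do the work, as an engineer would, in place of code of your own. Each camera call takes 0.05 s, during which the arm holds its last target. There are 200 camera calls.

## Task

A castor wheel has rolled under the low green wire shelf: slide the flat scoop under the shelf's lip until the wheel lies in its pan, and draw it out without touching the wheel with the gripper. Carry it in the scoop to the grey parts tray that holds the other castors and tip it in gently, with the scoop's nose low over the tray. Then put the scoop down flat on the bench and leave it, with the tray and all other things left where they stood.

Things in the scene. Friction and masses are not known exactly. Their poses are not given: they have to be found in the camera images.
- riser: Low shelf screwed to the bench (fixed): green steel sides, closed back and lip, deck of wires; mm: 105 deep (x), 360 wide (y; 395 over its foot flanges), 105 high. Origin: centre of its footprint at bench height; +x to its closed back. Open front at x = -52.5 with a hanging lip: 76 clear below it, 97 behind it. Inside: solid sides at y = +-177, solid back at x = +49.5: a stop for the wheel.
- scoop: Flat aluminium scoop, 0.16 kg (sizes in mm). Origin: centre of the pan's underside; +x to the open nose. Pan x -50 to +50, 112 wide (108 inside), floor 2.5 thick, last 30 bevelled to 0.8 at the nose; sides and back 24 high, sides lower near the nose. Black flat-sided grip, 20 wide (y), 24 thick, leans back up at 45 degrees from (-72, 0, 34) to (-124, 0, 86).
- scoop_grip (a point): middle of the scoop's grip, at (-98, 0, 60) mm in the scoop's frame; same axes as the scoop
- scoop_nose (a point): middle of the scoop's front edge, on its underside, at (50, 0, 0) mm in the scoop's frame; same axes as the scoop
- castor: The black castor wheel lying flat under the shelf: 75 mm across, 22 thick, about 0.12 kg. Origin: centre of its underside, z along its axle. It grips the scoop well: it slides out only when the nose is tipped steeply down, by 40 to 50 degrees.
- tray: Grey steel parts tray, open on top, 204 (x) by 389 (y) mm outside, floor and walls 2 mm thick, walls 44 high. Origin: centre of its underside. Two more castors sit in its +y half (they stay put in it); the -y half is free. It is loose, 0.9 kg.
- jar: glass jar with green lid, 72 mm across, 87 mm high, standing on the shelf; origin: centre of its underside; bystander
- filler_spreaders: stack of yellow filler spreaders, 71 x 107 x 33 mm, on the shelf; origin: centre of its underside; bystander
- tape: yellow tape measure, 74 x 82 x 35 mm, on the bench between shelf and tray; origin: centre of its underside; bystander
- pliers: yellow-handled pliers, 167 x 50 x 12 mm, on the bench behind the scoop; origin: centre of its underside, x along its length; bystander
- chuck: steel drill chuck, 39 mm across, 44 high, on the bench near the scoop; origin: centre of its underside; bystander
Mind the look-alikes: they are no part of the job. Of the things like the castor, leave any that is turquoise; of the rest the smaller one is meant.

How it is judged:
By the outcome, as a careful person would: the job done as asked, in the order asked, and still so for the second after the job is handed in, with the robot touching nothing.
It also fails if it takes over 72 s, if anything falls off the work surface, if the arm or the gripper's body presses on something with over 40 N, if the wrist force passes 120 N, or if a joint passes its speed limit or range.

## Working session

There is one attempt and no reset: what is moved stays moved. The work goes in short steps, Python scripts to look and compute and a tool call to move; the robot and the scene stay as the last step left them, time stands still between calls to the robot, and variables do not carry over. Pictures are saved under pics/ and viewed, at most 10 in all, crops included, and the job is handed in when it is done.

Besides the shell and the picture viewer there is one more tool, called after "Emit:" as name(argument=value, ...) on one line, values as JSON. play_rows: Moves the arm, as the interface text tells. Its arguments: {"type":"object","properties":{"motion":{"type":"array"},"jaw":{"type":"number"}},"required":["motion"]}

```bash
mkdir -p pics; python3 - <<'E'
from workcell import arm
import cv2,numpy as np
for n in("scene","top"):
    im=arm.capture(n); cv2.imwrite(f"pics/{n}0.png",im[:,:,::-1]); m=arm.camera_model(n)
    R=np.array(m["R"]);t=np.array(m["t"]);print(n,np.round(m["K"],1).tolist(),np.round(R,3).tolist(),np.round(-R.T@t,3))
s=arm.read_state();print(s)
E
```

```text
scene [[445.3, 0.0, 263.3], [0.0, 445.3, 194.7], [0.0, 0.0, 1.0]] [[0.897, -0.441, -0.006], [-0.259, -0.515, -0.817], [0.357, 0.735, -0.577]] [-0.086 -1.19   1.055]
top [[384.2, 0.0, 250.1], [0.0, 384.2, 190.3], [0.0, 0.0, 1.0]] [[-0.026, -1.0, -0.008], [-0.993, 0.027, -0.116], [0.117, 0.005, -0.993]] [0.353 0.036 1.49 ]
{'clock': 0.1, 'joint_positions': array([-1.18999638e+00,  1.26343682e-01, -4.05088153e-02,  1.40542575e+00,
        2.03749031e-05,  1.57081049e+00]), 'qd': array([-6.69319535e-04, -1.19774859e-03,  3.65856141e-03, -4.77810230e-05,
       -1.29814585e-04,  1.58166328e-03]), 'joint_torque': array([-2.36554202e-03, -4.36901236e+01,  3.53608811e+01,  1.34601010e-02,
       -1.04092303e-04,  1.05479879e-05]), 'position': array([ 0.19499533, -0.48705816,  0.24459292]), 'eef_rot': array([-3.08339129e+00, -5.94253631e-01,  4.08939390e-04]), 'ft_force': array([ 1.21060509, -0.44056583, -0.1762351 ]), 'moment': array([ 0.00784523, -0.04582495,  0.00618129]), 'grasp_force': 0.0, 'grip_width': 0.08515586533257445}
```

View pics/scene0.png

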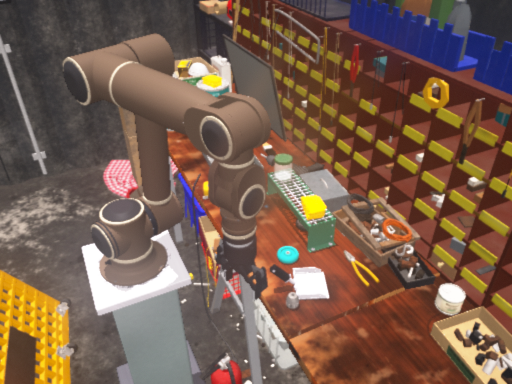

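View pics/top0.png

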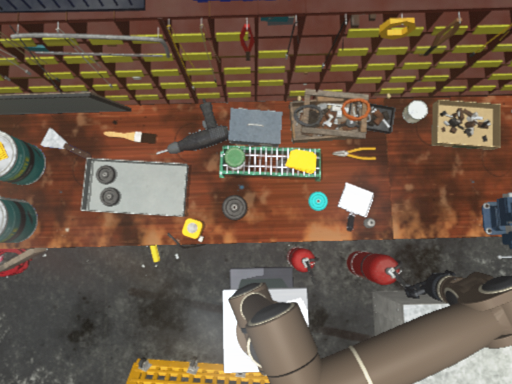

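The top view shows the shelf at (270,162), the scoop at (356,199) with its grip toward the robot, and the tray at (135,188). The castor-like things are a black wheel at (234,208) in the open, a turquoise one at (318,201), and possibly one under the wires. I'll enlarge that area to check.

```bash
python3 - <<'E'
import cv2
a=cv2.imread("pics/top0.png")[138:238,212:382]; cv2.imwrite("pics/c1.png",cv2.resize(a,(799,470),interpolation=cv2.INTER_CUBIC))
a=cv2.imread("pics/scene0.png")[140:310,250:400]; cv2.imwrite("pics/c2.png",cv2.resize(a,(525,595),interpolation=cv2.INTER_CUBIC))
E
```

```text
(no output)
```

View pics/c1.png

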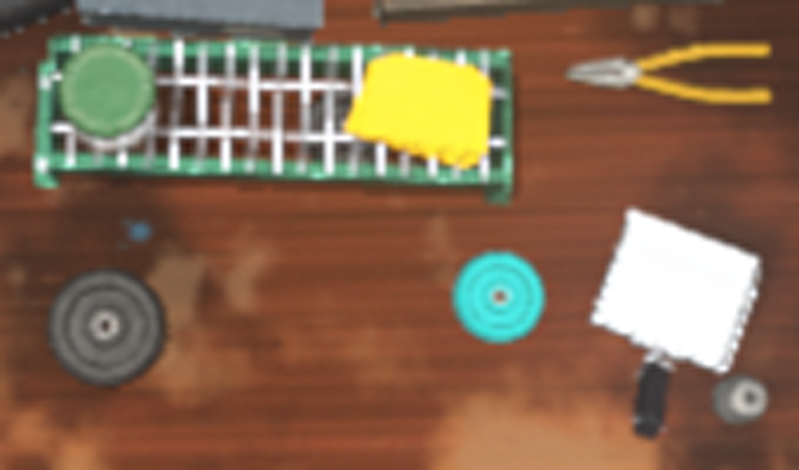

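View pics/c2.png

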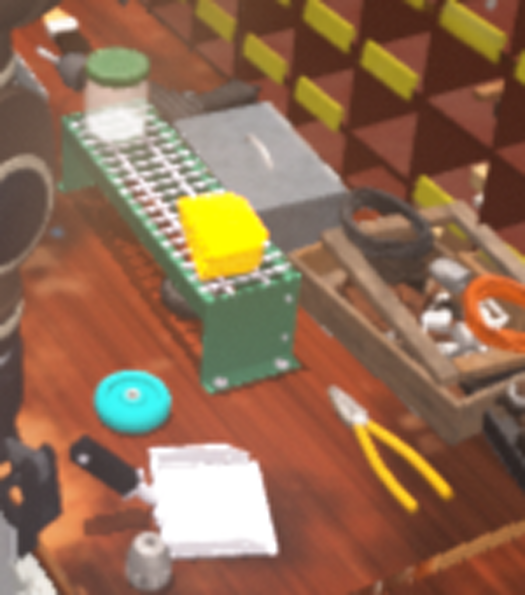

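```bash
cat > h.py <<'E'
from workcell import arm
import numpy as np, cv2
def cam(n):
    m=arm.camera_model(n); return np.array(m["K"]),np.array(m["R"]),np.array(m["t"])
def w(n,u,v,z):
    K,R,t=cam(n); d=R.T@np.linalg.inv(K)@[u,v,1]; c=-R.T@t; return c+d*(z-c[2])/d[2]
def px(n,X):
    K,R,t=cam(n); p=(np.atleast_2d(X)@R.T+t)@K.T; return p[:,:2]/p[:,2:]
def T(u,v): return 212+(u+.5)/4.7-.5,138+(v+.5)/4.7-.5
def S(u,v): return 250+(u+.5)/3.5-.5,140+(v+.5)/3.5-.5
E
python3 - <<'E'
from h import *
def pr(l,n,f,pts):
    for u,v,z in pts: print(l,np.round(w(n,*f(u,v),z)*1000)[:2],z)
I=lambda u,v:(u,v)
pr("shelf","top",T,[(50,40,.105),(512,54,.105),(512,182,.105),(38,163,.105),(37,186,0),(510,200,0)])
pr("shelfS","scene",S,[(205,390,0),(300,366,0),(300,280,.105),(203,300,.105)])
pr("scoop","top",T,[(629,209,0.005),(760,260,0.005),(722,372,.024),(592,321,.024),(660,352,.034),(648,437,.08)])
pr("tray","top",I,[(86,158,.044),(188,162,.044),(188,217,.044),(81,211,.044)])
pr("chuck","top",T,[(748,398,.044)]);pr("turq","top",T,[(500,297,.022)]);pr("tape","top",I,[(192,229,.035)])
pr("castT","top",T,[(310,110,.015)]);pr("castS","scene",S,[(163,292,.011),(178,315,0.0)])
a=cv2.imread("pics/top0.png")[143:188,240:330]; b=cv2.resize(a,(790,395),interpolation=cv2.INTER_CUBIC)
c=cv2.imread("pics/scene0.png")[200:262,285:345]; c=cv2.resize(c,(382,395),interpolation=cv2.INTER_CUBIC)
c=np.hstack([np.clip(c.astype(float)*1.8,0,255).astype(np.uint8),np.zeros((395,408,3),np.uint8)])
cv2.imwrite("pics/c3.png",np.vstack([b,c[:195*2]])[:600] if 0 else cv2.resize(np.vstack([b,c]),(600,600)))
E
```

```text
shelf [681. 141.] 0.105
shelf [ 660. -219.] 0.105
shelf [ 559. -215.] 0.105
shelf [584. 152.] 0.105
shelf [582. 162.] 0
shelf [ 560. -231.] 0
shelfS [ 558. -221.] 0
shelfS [ 662. -233.] 0
shelfS [ 658. -223.] 0.105
shelfS [ 557. -207.] 0.105
scoop [ 549. -328.] 0.005
scoop [ 504. -434.] 0.005
scoop [ 411. -392.] 0.024
scoop [ 456. -289.] 0.024
scoop [ 428. -340.] 0.034
scoop [ 360. -315.] 0.08
tray [664. 670.] 0.044
tray [637. 278.] 0.044
tray [427. 280.] 0.044
tray [460. 684.] 0.044
chuck [ 389. -405.] 0.044
turq [ 477. -215.] 0.022
tape [382. 266.] 0.035
castT [638. -67.] 0.015
castS [590. -79.] 0.011
castS [ 592. -108.] 0.0
```

View pics/c3.png

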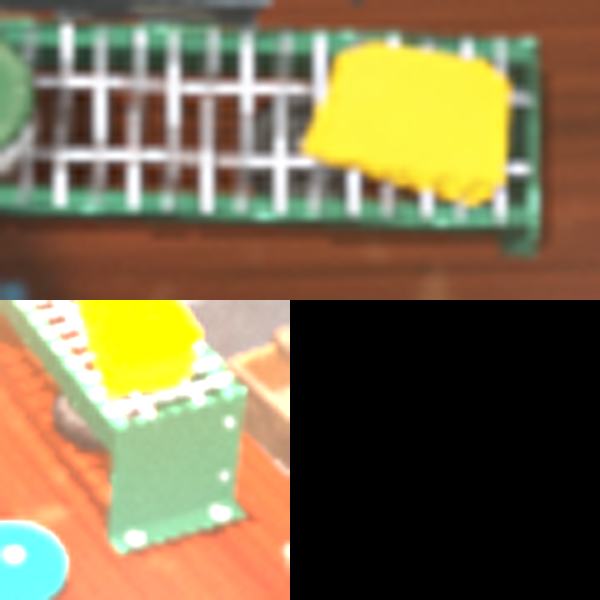

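The candidates are the big black wheel (234,208), 93 mm across and in the open; the turquoise one (318,201), excluded; and the dark wheel under the wires at about (283,162). The last is visible in the scene crop under the lip at (302,225), and it is the smaller black one, so it is the one meant. I'll refine its centre numerically.

```bash
python3 - <<'E'
from h import *
s=cv2.imread("pics/scene0.png"); t=cv2.imread("pics/top0.png")
print("scene R channel rows218-234 cols292-310")
for v in range(216,235): print(v,*["%3d/%3d"%(s[v,u,2],s[v,u,1]) for u in range(292,311)])
print("top rows152-176 cols 272-294")
for v in range(152,178): print(v,*["%3d"%int(t[v,u,2]) for u in range(270,294)])
a=np.linspace(0,2*np.pi,73)
def circ(x,y,z,r=.0375): return np.c_[x+r*np.cos(a),y+r*np.sin(a),0*a+z]
for x in(.6,.615,.63,.645):
  for y in(-.09,-.105,-.12):
    P=np.vstack([px("scene",circ(x,y,z)) for z in(.0,.022)]);Q=px("top",circ(x,y,.011))
    low=[round(P[abs(P[:,0]-c)<1.5][:,1].max(),1) if (abs(P[:,0]-c)<1.5).any() else None for c in(299,302,305,308)]
    print(x,y,"S left",np.round(P[P[:,0].argmin()],1),"low@",low,"T l,top,bot",np.round([Q[:,0].min(),Q[:,1].min(),Q[:,1].max()],1))
E
```

```text
scene R channel rows218-234 cols292-310
216 146/ 77 140/ 76 131/ 75 133/ 85 109/ 93  93/100  89/ 99  90/103  99/128 134/171 175/193 195/191 199/194 228/191 252/224 254/231 255/237 252/215 249/204
217 157/ 82 145/ 77 121/ 69 122/ 73 113/ 81  99/ 95  91/101  90/102  93/110 105/137 125/170 133/178 138/177 171/159 245/199 255/237 251/213 251/212 248/203
218 151/ 79 132/ 71 122/ 70 118/ 69 112/ 71 102/ 84  91/ 99  89/101  89/103  94/116 110/158 135/201 157/203 194/201 237/204 253/223 243/189 246/197 245/195
219 155/ 79 150/ 79 147/ 77 139/ 75 110/ 70 100/ 82  97/ 98  89/102  89/102  90/105  99/122 143/179 201/225 209/211 204/182 236/190 231/179 218/164 200/146
220 166/ 84 158/ 79 157/ 80 146/ 79 112/ 79 117/100 121/109  93/ 96  89/102  90/103  90/104 112/132 150/182 158/194 151/182 172/164 175/146 171/143 163/137
221 171/ 85 159/ 81 153/ 78 140/ 77 111/ 83 125/106 130/114 103/ 97  96/110  89/103  86/100  91/107 102/133 117/167 129/184 151/185 174/175 197/183 230/216
222 150/ 78 140/ 74 136/ 73 130/ 78 107/ 84 120/102 133/114 120/106 105/102  90/101  88/100  89/104  91/112 106/143 152/193 
[... 5539 characters left out ...]
74.  153.5 172.4]
0.63 -0.105 S left [298.8 225.9] low@ [np.float64(229.1), np.float64(231.3), np.float64(232.4), np.float64(232.7)] T l,top,bot [277.8 153.4 172.3]
0.63 -0.12 S left [300.9 228.1] low@ [None, np.float64(232.4), np.float64(234.0), np.float64(234.9)] T l,top,bot [281.6 153.3 172.2]
0.645 -0.09 S left [300.3 222.5] low@ [np.float64(223.6), np.float64(227.0), np.float64(228.4), np.float64(229.0)] T l,top,bot [273.8 149.8 168.6]
0.645 -0.105 S left [302.3 224.7] low@ [None, np.float64(227.4), np.float64(229.8), np.float64(231.0)] T l,top,bot [277.7 149.7 168.5]
0.645 -0.12 S left [304.4 227. ] low@ [None, None, np.float64(230.8), np.float64(232.5)] T l,top,bot [281.5 149.5 168.4]
```

```bash
cat >> h.py <<'E'
from scipy.spatial.transform import Rotation as Ro
def frame(yaw,tilt):  # tool heading yaw, tilt of z-axis forward from straight down (deg); tool y = heading's left
    a,b=np.radians([yaw,tilt]); z=np.array([np.cos(a)*np.sin(b),np.sin(a)*np.sin(b),-np.cos(b)]); y=np.array([-np.sin(a),np.cos(a),0])
    return Ro.from_matrix(np.c_[np.cross(y,z),y,z])
def go(p,R,s=None):
    s=s or arm.read_state(); d=(np.array(p)-s["position"])*100; r=(R*Ro.from_rotvec(s["eef_rot"]).inv()).as_rotvec(degrees=True)
    print("dpos cm",np.round(d,2),"rot deg",np.round(r,1),"|r|",round(np.linalg.norm(r),1))
def st():
    s=arm.read_state(); M=Ro.from_rotvec(s["eef_rot"]).as_matrix(); z,y=M[:,2],M[:,1]
    print("t",round(s["clock"],2),"p",np.round(s["position"]*1000,1),"yaw",round(np.degrees(np.arctan2(-y[0],y[1])),1),"yz",round(y[2],3),"tilt",round(np.degrees(np.arctan2(np.hypot(z[0],z[1]),-z[2])),1),"q",np.round(s["joint_positions"],2),"F",np.round(s["ft_force"],1),"w",round(s["grip_width"]*1000,1),"g",round(s["grasp_force"],1)); return s
E
python3 - <<'E'
from h import *
t=cv2.imread("pics/top0.png")
for v in range(157,175): print(v,*["%3d"%(100*int(t[v,u,1])/max(1,int(t[v,u,2]))) for u in range(266,292)])
b=t[170:225,330:385].astype(int); m=(b.min(2)>165).astype(np.uint8)
c=max(cv2.findContours(m,0,cv2.CHAIN_APPROX_NONE)[0],key=cv2.contourArea); r=cv2.minAreaRect(c); print(r)
for q in cv2.boxPoints(r): print(np.round(w("top",*(q+[330,170]),.012)*1000))
g=np.array([390,-323,60.])/1000; R=frame(-22.7,45); z=R.as_matrix()[:,2]
go(g+.005*z,R); go(g+.005*z-.10*z,R); st()
E
```

```text
157 100  83  74  75  84  88  82  75  76  86 100  99  84  78  82  94  98  98  97  96  97  97  97  93  94  96
158 100  78  50  62  88  93  77  54  51  71  98  99  73  56  84  98  98  96  96  94  93  89  96  95  95  97
159 100  82  55  66  89  93  77  56  55  71  97  97  78  78  95 100 100  96  93  91  87  87  97  96  97  97
160 100  79  53  67  91  94  76  57  56  69  92  94  87  94  97 100 100  97  95  93  87  86  96  96  97  97
161  98  70  52  62  90  93  72  55  55  68  92  97  97  98  97  99  99  97  96  93  85  90  95  95  97  97
162  93  68  55  66  92  94  73  57  57  71  96 100  97  96  95  98  98  97  95  88  82  93  95  96  97  97
163  93  67  54  65  91  95  72  55  56  70  95 100  97  94  95  99  99  97  94  87  88  95  96  97  97  97
164  91  68  57  65  89  94  73  54  55  68  93  99  95  95  95 100 100  97  95  86  93  96  96  97  97  97
165  93  84  82  83  93  96  82  71  71  79  95  98  97  96  96 100 100  96  92  84  92  93  94  96  97  97
166  96  93  93  93  99 100  91  88  88  91  97 100 100  99  98 100 100  98  96  92  90  86  87  91  93  94
167  92  87  89  89 
[... 596 characters left out ...]
123 121 105 101 107 112 116 109
173 138 168 171 145 105 102 144 169 158 121 111 134 166 169 146 105 102 144 165 156 118 109 130 152 155 135
174 145 166 168 145 106 106 142 167 160 126 117 145 160 158 152 113 108 150 167 160 126 115 140 161 164 145
((25.549997329711914, 30.850000381469727), (31.30654525756836, 29.09295082092285), 18.43494987487793)
[ 442. -285.   12.]
[ 548. -326.   12.]
[ 506. -438.   12.]
[ 401. -397.   12.]
dpos cm [ 19.83  16.27 -18.81] rot deg [-56.8   0.3 126.9] |r| 139.1
dpos cm [ 13.3   19.   -11.74] rot deg [-56.8   0.3 126.9] |r| 139.1
t 0.1 p [ 195.  -487.1  244.6] yaw -158.2 yz -0.001 tilt 0.1 q [-1.19  0.13 -0.04  1.41  0.    1.57] F [ 1.2 -0.4 -0.2] w 85.2 g 0.0
```

Emit:
play_rows(motion=[{"delta_pos": [0,0,0.5],"rotation": [0,0,6]},{"delta_pos": [0,0,0.5],"rotation": [0,0,6]},{"delta_pos": [0,0,0],"rotation": [0,0,0]}], jaw=4.8)

```text
clock: 0.35
position: [0.1952, -0.4875, 0.2557]
eef_rot: [3.004, 0.917, 0.0]
ft_force: [-0.1, -0.0, -0.0]
grip_width: 0.0517
grasp_force: 0.0
```

```bash
python3 -c "
from h import *
st()"
```

```text
t 0.35 p [ 195.2 -487.5  255.7] yaw -146.0 yz 0.0 tilt 0.0 q [-1.19  0.13 -0.02  1.43  0.    1.36] F [-0.1 -0.  -0. ] w 51.7 g 0.0
```

```bash
python3 -c "
from h import *
g=np.array([391,-325,60.])/1000; R=frame(-22,45); z=R.as_matrix()[:,2]
go(g+.005*z,R); go(g+.005*z-.10*z,R)"
```

```text
dpos cm [ 19.91  16.12 -19.92] rot deg [-54.3  -5.7 116.4] |r| 128.6
dpos cm [ 13.36  18.76 -12.85] rot deg [-54.3  -5.7 116.4] |r| 128.6
```

Emit:
play_rows(motion=[{"delta_pos": [0.55,0.78,0],"rotation": [-2.26,-0.24,4.85]},{"delta_pos": [0.55,0.78,0],"rotation": [-2.26,-0.24,4.85]},{"delta_pos": [0.55,0.78,0],"rotation": [-2.26,-0.24,4.85]},{"delta_pos": [0.55,0.78,0],"rotation": [-2.26,-0.24,4.85]},{"delta_pos": [0.55,0.78,0],"rotation": [-2.26,-0.24,4.85]},{"delta_pos": [0.55,0.78,0],"rotation": [-2.26,-0.24,4.85]},{"delta_pos": [0.55,0.78,0],"rotation": [-2.26,-0.24,4.85]},{"delta_pos": [0.55,0.78,0],"rotation": [-2.26,-0.24,4.85]},{"delta_pos": [0.55,0.78,0],"rotation": [-2.26,-0.24,4.85]},{"delta_pos": [0.55,0.78,0],"rotation": [-2.26,-0.24,4.85]},{"delta_pos": [0.55,0.78,0],"rotation": [-2.26,-0.24,4.85]},{"delta_pos": [0.55,0.78,0],"rotation": [-2.26,-0.24,4.85]}])

```text
clock: 1.35
position: [0.2613, -0.393, 0.2548]
eef_rot: [1.849, 1.954, -0.117]
ft_force: [-0.5, -0.0, 0.4]
grip_width: 0.0478
grasp_force: 0.0
```

Emit:
play_rows(motion=[{"delta_pos": [0.55,0.78,0],"rotation": [-2.26,-0.24,4.85]},{"delta_pos": [0.55,0.78,0],"rotation": [-2.26,-0.24,4.85]},{"delta_pos": [0.55,0.78,0],"rotation": [-2.26,-0.24,4.85]},{"delta_pos": [0.55,0.78,0],"rotation": [-2.26,-0.24,4.85]},{"delta_pos": [0.55,0.78,0],"rotation": [-2.26,-0.24,4.85]},{"delta_pos": [0.55,0.78,0],"rotation": [-2.26,-0.24,4.85]},{"delta_pos": [0.55,0.78,0],"rotation": [-2.26,-0.24,4.85]},{"delta_pos": [0.55,0.78,0],"rotation": [-2.26,-0.24,4.85]},{"delta_pos": [0.55,0.78,0],"rotation": [-2.26,-0.24,4.85]},{"delta_pos": [0.55,0.78,0],"rotation": [-2.26,-0.24,4.85]},{"delta_pos": [0.55,0.78,0],"rotation": [-2.26,-0.24,4.85]},{"delta_pos": [0.55,0.78,0],"rotation": [-2.26,-0.24,4.85]}])

```text
clock: 2.35
position: [0.3271, -0.2993, 0.2547]
eef_rot: [0.454, 2.32, -0.182]
ft_force: [-0.3, -0.3, -0.6]
grip_width: 0.0483
grasp_force: 0.0
```

```bash
python3 -c "
from h import *
st()
g=np.array([391,-325,60.])/1000; R=frame(-22,45); z=R.as_matrix()[:,2]
go(g+.005*z,R); go(g+.005*z-.10*z,R)
im=arm.capture('top'); cv2.imwrite('pics/g1.png',cv2.resize(im[150:290,300:500,::-1],(800,560),interpolation=2))"
```

```text
t 2.35 p [ 327.1 -299.3  254.7] yaw -22.0 yz 0.004 tilt 45.0 q [-1.01 -0.56 -0.79  0.66  0.43 -0.47] F [-0.3 -0.3 -0.6] w 48.3 g 0.0
dpos cm [  6.72  -2.7  -19.82] rot deg [-0.2  0.1  0. ] |r| 0.2
dpos cm [  0.16  -0.05 -12.75] rot deg [-0.2  0.1  0. ] |r| 0.2
```

View pics/g1.png

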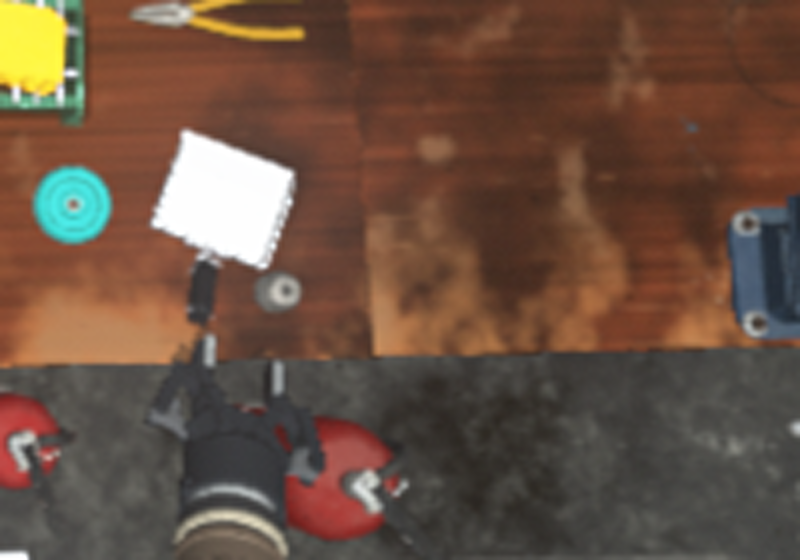

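The fingers straddle the grip's line, with the scoop at about (225,200) in the crop and the chuck clear at (280,292). Next I descend to the standoff and then advance along the grip's axis.

Emit:
play_rows(motion=[{"delta_pos": [0,0,-1.3],"rotation": [0,0,0]},{"delta_pos": [0,0,-1.3],"rotation": [0,0,0]},{"delta_pos": [0,0,-1.3],"rotation": [0,0,0]},{"delta_pos": [0,0,-1.3],"rotation": [0,0,0]},{"delta_pos": [0,0,-1.3],"rotation": [0,0,0]},{"delta_pos": [0,0,-1.3],"rotation": [0,0,0]},{"delta_pos": [0,0,-1.3],"rotation": [0,0,0]},{"delta_pos": [0,0,-1.3],"rotation": [0,0,0]},{"delta_pos": [0,0,-1.3],"rotation": [0,0,0]},{"delta_pos": [0,0,-1.05],"rotation": [0,0,0]},{"delta_pos": [0,0,0],"rotation": [0,0,0]}])

```text
clock: 3.32
position: [0.326, -0.2989, 0.1245]
eef_rot: [0.463, 2.323, -0.179]
ft_force: [-0.4, 0.5, 0.2]
grip_width: 0.0482
grasp_force: 0.0
```

Emit:
play_rows(motion=[{"delta_pos": [0.7,-0.28,-0.75],"rotation": [0,0,0]},{"delta_pos": [0.7,-0.28,-0.75],"rotation": [0,0,0]},{"delta_pos": [0.7,-0.28,-0.75],"rotation": [0,0,0]},{"delta_pos": [0.7,-0.28,-0.75],"rotation": [0,0,0]},{"delta_pos": [0.7,-0.28,-0.75],"rotation": [0,0,0]},{"delta_pos": [0.7,-0.28,-0.75],"rotation": [0,0,0]},{"delta_pos": [0.7,-0.28,-0.75],"rotation": [0,0,0]},{"delta_pos": [0.7,-0.28,-0.75],"rotation": [0,0,0]},{"delta_pos": [0.7,-0.28,-0.75],"rotation": [0,0,0]},{"delta_pos": [0,0,0],"rotation": [0,0,0]}])

```text
clock: 4.15
position: [0.3907, -0.3256, 0.0596]
eef_rot: [0.459, 2.321, -0.182]
ft_force: [-0.2, -0.4, 0.3]
grip_width: 0.048
grasp_force: 0.0
```

```bash
python3 -c "
from h import *
st()
g=np.array([391,-325,60.])/1000; R=frame(-22,45); z=R.as_matrix()[:,2]
go(g+.005*z,R)
im=arm.capture('top')[185:255,320:390,::-1]; a=arm.capture('scene')[235:325,240:340,::-1]
cv2.imwrite('pics/g2.png',np.hstack([cv2.resize(im,(400,400),interpolation=2),cv2.resize(a,(400,400),interpolation=2)]))"
```

```text
t 4.15 p [ 390.7 -325.6   59.6] yaw -22.2 yz 0.005 tilt 44.9 q [-0.88 -0.24 -1.1  -0.    0.35 -0.36] F [-0.2 -0.4  0.3] w 48.0 g 0.0
dpos cm [ 0.36 -0.07 -0.31] rot deg [-0.3  0.   0.2] |r| 0.4
```

View pics/g2.png

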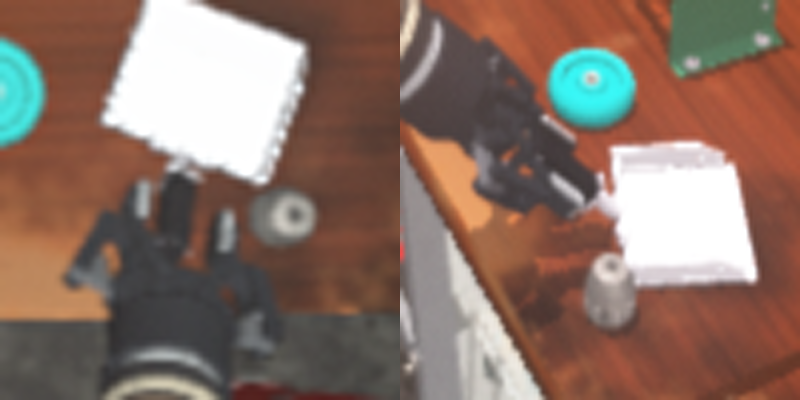

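The grip lies midway between the pads (handle x≈178, pads at 140 and 225), so I close.

Emit:
play_rows(motion=[{"delta_pos": [0,0,0],"rotation": [0,0,0]},{"delta_pos": [0,0,0],"rotation": [0,0,0]},{"delta_pos": [0,0,0],"rotation": [0,0,0]},{"delta_pos": [0,0,0],"rotation": [0,0,0]},{"delta_pos": [0,0,0],"rotation": [0,0,0]},{"delta_pos": [0,0,0],"rotation": [0,0,0]}], jaw=0)

```text
clock: 4.75
position: [0.3903, -0.3258, 0.0611]
eef_rot: [0.455, 2.319, -0.185]
ft_force: [-3.2, 1.1, 4.9]
grip_width: 0.0198
grasp_force: 61.2
```

```bash
python3 -c "
from h import *
st()
im=arm.capture('top')
b=im[170:225,330:385].astype(int); m=(b.min(2)>165).astype(np.uint8)
c=max(cv2.findContours(m,0,cv2.CHAIN_APPROX_NONE)[0],key=cv2.contourArea); r=cv2.minAreaRect(c); print(r)
for q in cv2.boxPoints(r): print(np.round(w('top',*(q+[330,170]),.012)*1000))
"
```

```text
t 4.75 p [ 390.3 -325.8   61.1] yaw -22.2 yz 0.003 tilt 45.0 q [-0.88 -0.25 -1.1  -0.    0.35 -0.37] F [-3.2  1.1  4.9] w 19.8 g 61.2
((25.75, 30.75), (30.990318298339844, 28.776723861694336), 18.434946060180664)
[ 443. -287.   12.]
[ 548. -327.   12.]
[ 506. -438.   12.]
[ 402. -397.   12.]
```

Emit:
play_rows(motion=[{"delta_pos": [0,0,0.8],"rotation": [0,0,0]},{"delta_pos": [0,0,1.2],"rotation": [0,0,0]},{"delta_pos": [0,0,1.2],"rotation": [0,0,0]},{"delta_pos": [0,0,1.2],"rotation": [0,0,0]},{"delta_pos": [0,0,1.2],"rotation": [0,0,0]},{"delta_pos": [0,0,1.2],"rotation": [0,0,0]},{"delta_pos": [0,0,1.2],"rotation": [0,0,0]}])

```text
clock: 5.38
position: [0.3894, -0.3248, 0.1396]
eef_rot: [0.457, 2.322, -0.183]
ft_force: [0.2, 0.7, -1.4]
grip_width: 0.019
grasp_force: 60.2
```

Emit:
play_rows(motion=[{"delta_pos": [0.2,2,0],"rotation": [0,0,1.6]},{"delta_pos": [0.2,2,0],"rotation": [0,0,1.6]},{"delta_pos": [0.2,2,0],"rotation": [0,0,1.6]},{"delta_pos": [0.2,2,0],"rotation": [0,0,1.6]},{"delta_pos": [0.2,2,0],"rotation": [0,0,1.6]},{"delta_pos": [0.2,2,0],"rotation": [0,0,1.6]},{"delta_pos": [0,2,0],"rotation": [0,0,1.6]},{"delta_pos": [0,2,0],"rotation": [0,0,1.6]},{"delta_pos": [0,2,0],"rotation": [0,0,1.6]},{"delta_pos": [0,2,0],"rotation": [0,0,1.6]},{"delta_pos": [0,2,0],"rotation": [0,0,1.6]},{"delta_pos": [0,2,0],"rotation": [0,0,1.4]}])

```text
clock: 6.38
position: [0.4012, -0.0845, 0.139]
eef_rot: [0.066, 2.358, -0.022]
ft_force: [-0.4, 1.4, -1.7]
grip_width: 0.0193
grasp_force: 60.2
```

```bash
python3 -c "
from h import *
st()
a=np.array([.621,-.035]);ex=np.array([.998,-.056]);ey=np.array([.056,.998])
for lx in(-254,-230,-200,-95):
  p=a+ex*lx/1000+ey*-.062; go([*p,.061],frame(-3.2,45))
"
```

```text
t 6.38 p [401.2 -84.5 139. ] yaw -3.1 yz 0.004 tilt 44.8 q [-0.35 -0.67 -1.1   0.39  0.21 -0.21] F [-0.4  1.4 -1.7] w 19.3 g 60.2
dpos cm [-3.71  0.18 -7.8 ] rot deg [-0.2 -0.2 -0.1] |r| 0.3
dpos cm [-1.32  0.05 -7.8 ] rot deg [-0.2 -0.2 -0.1] |r| 0.3
dpos cm [ 1.68 -0.12 -7.8 ] rot deg [-0.2 -0.2 -0.1] |r| 0.3
dpos cm [12.15 -0.71 -7.8 ] rot deg [-0.2 -0.2 -0.1] |r| 0.3
```

Emit:
play_rows(motion=[{"delta_pos": [0.2,-0.02,-1],"rotation": [0,0,0]},{"delta_pos": [0.2,-0.02,-1],"rotation": [0,0,0]},{"delta_pos": [0.2,-0.02,-1],"rotation": [0,0,0]},{"delta_pos": [0.2,0,-1],"rotation": [0,0,0]},{"delta_pos": [0,0,-1],"rotation": [0,0,0]},{"delta_pos": [0,0,-1],"rotation": [0,0,0]},{"delta_pos": [0,0,0],"rotation": [0,0,0]}])

```text
clock: 6.97
position: [0.4079, -0.0853, 0.0764]
eef_rot: [0.067, 2.362, -0.021]
ft_force: [-1.2, 0.3, -1.7]
grip_width: 0.0195
grasp_force: 60.4
```

```bash
python3 -c "
from h import *
st()
s=arm.capture('scene')[190:290,240:370,::-1];t=arm.capture('top')[140:235,260:360,::-1]
cv2.imwrite('pics/s1.png',np.hstack([cv2.resize(s,(400,308),interpolation=2),cv2.resize(t,(400,308),interpolation=2)]))"
```

```text
t 6.97 p [407.9 -85.3  76.4] yaw -3.2 yz 0.005 tilt 44.6 q [-0.34 -0.57 -1.21  0.17  0.2  -0.21] F [-1.2  0.3 -1.7] w 19.5 g 60.4
```

View pics/s1.png

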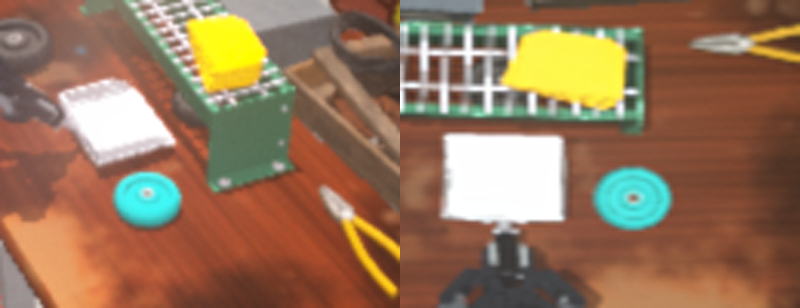

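The pan spans columns 271–301 in the top picture, centred at 286 against the castor's 286.5, so it is lined up. Next I lower it and ease the nose under the lip.

Emit:
play_rows(motion=[{"delta_pos": [0.5,-0.03,-0.4],"rotation": [0,0,0]},{"delta_pos": [0.6,-0.03,-0.4],"rotation": [0,0,0]},{"delta_pos": [0.6,-0.03,-0.4],"rotation": [0,0,0]},{"delta_pos": [0.5,-0.03,-0.3],"rotation": [0,0,0]},{"delta_pos": [0,0,0],"rotation": [0,0,0]},{"delta_pos": [0,0,0],"rotation": [0,0,0]}])

```text
clock: 7.57
position: [0.4322, -0.0871, 0.0653]
eef_rot: [0.066, 2.357, -0.023]
ft_force: [-0.5, 0.2, -0.6]
grip_width: 0.0194
grasp_force: 60.3
```

```bash
python3 -c "
from h import *
s=st();print(np.round(s['moment'],2))"
```

```text
t 7.57 p [432.2 -87.1  65.3] yaw -3.1 yz 0.003 tilt 44.9 q [-0.32 -0.48 -1.21  0.07  0.19 -0.19] F [-0.5  0.2 -0.6] w 19.4 g 60.3
[0.05 0.98 0.05]
```

Emit:
play_rows(motion=[{"delta_pos": [0,0,-0.2],"rotation": [0,0,0]},{"delta_pos": [0,0,0],"rotation": [0,0,0]},{"delta_pos": [0,0,0],"rotation": [0,0,0]}])

```text
clock: 7.82
position: [0.4319, -0.0872, 0.0633]
eef_rot: [0.066, 2.356, -0.023]
ft_force: [-0.5, -0.0, -1.7]
grip_width: 0.0193
grasp_force: 60.3
```

```bash
python3 -c "
from h import *
s=st();print(np.round(s['moment'],2))"
```

```text
t 7.82 p [431.9 -87.2  63.3] yaw -3.2 yz 0.003 tilt 44.9 q [-0.32 -0.48 -1.22  0.06  0.19 -0.19] F [-0.5 -0.  -1.7] w 19.3 g 60.3
[0.07 1.   0.01]
```

Emit:
play_rows(motion=[{"delta_pos": [0,0,-0.2],"rotation": [0,0,0]},{"delta_pos": [0,0,0],"rotation": [0,0,0]},{"delta_pos": [0,0,0],"rotation": [0,0,0]}])

```text
clock: 8.07
position: [0.4321, -0.0872, 0.0614]
eef_rot: [0.066, 2.356, -0.023]
ft_force: [0.1, -0.4, -1.1]
grip_width: 0.0195
grasp_force: 60.4
```

```bash
python3 -c "
from h import *
s=st();print(np.round(s['moment'],2))"
```

```text
t 8.07 p [432.1 -87.2  61.4] yaw -3.1 yz 0.003 tilt 45.0 q [-0.32 -0.47 -1.22  0.05  0.19 -0.19] F [ 0.1 -0.4 -1.1] w 19.5 g 60.4
[-0.01  0.93 -0.05]
```

Emit:
play_rows(motion=[{"delta_pos": [0,0,-0.15],"rotation": [0,0,0]},{"delta_pos": [0,0,0],"rotation": [0,0,0]},{"delta_pos": [0,0,0],"rotation": [0,0,0]}])

```text
clock: 8.32
position: [0.433, -0.0874, 0.061]
eef_rot: [0.066, 2.354, -0.023]
ft_force: [-0.4, -0.0, 2.5]
grip_width: 0.0195
grasp_force: 60.9
```

```bash
python3 -c "
from h import *
s=st();print(np.round(s['moment'],2))"
```

```text
t 8.32 p [433.  -87.4  61. ] yaw -3.1 yz 0.003 tilt 45.1 q [-0.32 -0.47 -1.22  0.05  0.19 -0.19] F [-0.4 -0.   2.5] w 19.5 g 60.9
[-0.01  0.18 -0.01]
```

The nose is on the bench (Fz +2.5 N, moment dropped). Sliding in.

Emit:
play_rows(motion=[{"delta_pos": [0.5,-0.028,0],"rotation": [0,0,0]},{"delta_pos": [0.5,-0.028,0],"rotation": [0,0,0]},{"delta_pos": [0.5,-0.028,0],"rotation": [0,0,0]},{"delta_pos": [0.5,-0.028,0],"rotation": [0,0,0]},{"delta_pos": [0.5,-0.028,0],"rotation": [0,0,0]},{"delta_pos": [0.5,-0.028,0],"rotation": [0,0,0]}])

```text
clock: 8.82
position: [0.4632, -0.0891, 0.0611]
eef_rot: [0.066, 2.354, -0.024]
ft_force: [-5.3, 0.4, 8.3]
grip_width: 0.0192
grasp_force: 61.6
```

```bash
python3 -c "
from h import *
s=st();print(np.round(s['moment'],2))"
```

```text
t 8.82 p [463.2 -89.1  61.1] yaw -3.1 yz 0.003 tilt 45.1 q [-0.29 -0.38 -1.19 -0.01  0.17 -0.17] F [-5.3  0.4  8.3] w 19.2 g 61.6
[-0.04  0.36 -0.01]
```

Emit:
play_rows(motion=[{"delta_pos": [0.4,-0.022,0],"rotation": [0,0,0]},{"delta_pos": [0.4,-0.022,0],"rotation": [0,0,0]},{"delta_pos": [0.4,-0.022,0],"rotation": [0,0,0]},{"delta_pos": [0.4,-0.022,0],"rotation": [0,0,0]},{"delta_pos": [0.4,-0.022,0],"rotation": [0,0,0]},{"delta_pos": [0.4,-0.022,0],"rotation": [0,0,0]},{"delta_pos": [0.4,-0.022,0],"rotation": [0,0,0]},{"delta_pos": [0.4,-0.022,0],"rotation": [0,0,0]}])

```text
clock: 9.48
position: [0.4952, -0.0909, 0.0611]
eef_rot: [0.066, 2.354, -0.024]
ft_force: [-6.2, 1.1, 8.3]
grip_width: 0.0195
grasp_force: 61.7
```

```bash
python3 -c "
from h import *
s=st();print(np.round(s['moment'],2))"
```

```text
t 9.48 p [495.2 -90.9  61.1] yaw -3.1 yz 0.003 tilt 45.1 q [-0.27 -0.3  -1.14 -0.05  0.15 -0.15] F [-6.2  1.1  8.3] w 19.5 g 61.7
[-0.03  0.46 -0.02]
```

Emit:
play_rows(motion=[{"delta_pos": [0.3,-0.017,0],"rotation": [0,0,0]},{"delta_pos": [0.3,-0.017,0],"rotation": [0,0,0]},{"delta_pos": [0.3,-0.017,0],"rotation": [0,0,0]},{"delta_pos": [0.3,-0.017,0],"rotation": [0,0,0]},{"delta_pos": [0.3,-0.017,0],"rotation": [0,0,0]},{"delta_pos": [0.3,-0.017,0],"rotation": [0,0,0]},{"delta_pos": [0.3,-0.017,0],"rotation": [0,0,0]}])

```text
clock: 10.07
position: [0.5161, -0.0921, 0.0611]
eef_rot: [0.066, 2.354, -0.024]
ft_force: [-7.7, -0.1, 9.7]
grip_width: 0.0193
grasp_force: 62.0
```

```bash
python3 -c "
from h import *
s=st();print(np.round(s['moment'],2))"
```

```text
t 10.07 p [516.1 -92.1  61.1] yaw -3.1 yz 0.003 tilt 45.1 q [-0.25 -0.24 -1.11 -0.08  0.14 -0.14] F [-7.7 -0.1  9.7] w 19.3 g 62.0
[-0.01  0.52  0.02]
```

Emit:
play_rows(motion=[{"delta_pos": [0.2,-0.01,0],"rotation": [0,0,0]},{"delta_pos": [0.2,-0.01,0],"rotation": [0,0,0]},{"delta_pos": [0.1,0,0],"rotation": [0,0,0]}])

```text
clock: 10.32
position: [0.5201, -0.0919, 0.061]
eef_rot: [0.066, 2.355, -0.023]
ft_force: [-49.6, 5.0, 43.2]
grip_width: 0.0197
grasp_force: 69.5
```

```bash
python3 -c "
from h import *
s=st();print(np.round(s['moment'],2))
s=arm.capture('scene')[175:275,250:350,::-1];t=arm.capture('top')[140:220,250:330,::-1]
cv2.imwrite('pics/s2.png',np.hstack([cv2.resize(s,(400,400),interpolation=2),cv2.resize(t,(400,400),interpolation=2)]))"
```

```text
t 10.32 p [520.1 -91.9  61. ] yaw -3.1 yz 0.003 tilt 45.1 q [-0.25 -0.23 -1.11 -0.08  0.14 -0.14] F [-49.6   5.   43.2] w 19.7 g 69.5
[0.33 1.54 0.32]
```

View pics/s2.png

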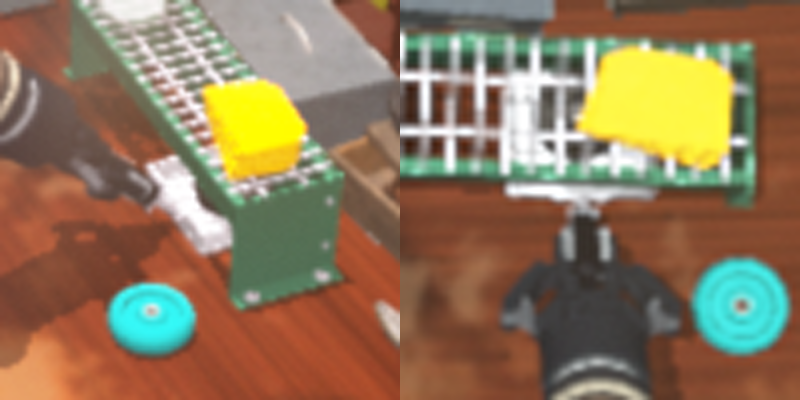

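The top view shows the nose against the closed back, with the dark wheel inside the pan outline at crop (560,110). Drawing it out gently.

Emit:
play_rows(motion=[{"delta_pos": [-0.3,0.01,0],"rotation": [0,0,0]},{"delta_pos": [-0.3,0.017,0],"rotation": [0,0,0]},{"delta_pos": [-0.4,0.022,0.1],"rotation": [0,0,0]},{"delta_pos": [-0.5,0.03,0.2],"rotation": [0,0,0]},{"delta_pos": [-0.7,0.04,0.3],"rotation": [0,0,0]},{"delta_pos": [-0.8,0.045,0.3],"rotation": [0,0,0]},{"delta_pos": [-0.9,0.05,0.3],"rotation": [0,0,0]},{"delta_pos": [-0.9,0.05,0.3],"rotation": [0,0,0]},{"delta_pos": [-0.9,0.05,0.3],"rotation": [0,0,0]},{"delta_pos": [-0.9,0.05,0.2],"rotation": [0,0,0]},{"delta_pos": [-0.9,0.05,0.2],"rotation": [0,0,0]},{"delta_pos": [-0.9,0.05,0.2],"rotation": [0,0,0]}])

```text
clock: 11.42
position: [0.4338, -0.0869, 0.082]
eef_rot: [0.067, 2.36, -0.022]
ft_force: [-0.4, 0.0, -3.0]
grip_width: 0.0193
grasp_force: 60.2
```

```bash
python3 -c "
from h import *
s=st();print(np.round(s['moment'],2))"
```

```text
t 11.42 p [433.8 -86.9  82. ] yaw -3.2 yz 0.004 tilt 44.7 q [-0.31 -0.5  -1.18  0.13  0.18 -0.18] F [-0.4  0.  -3. ] w 19.3 g 60.2
[0.02 1.29 0.03]
```

The wheel's weight is on board (Fz −3.0 N). Backing out fully, then lifting.

Emit:
play_rows(motion=[{"delta_pos": [-0.9,0.05,0.3],"rotation": [0,0,0]},{"delta_pos": [-0.9,0.05,0.3],"rotation": [0,0,0]},{"delta_pos": [-0.9,0.05,0.4],"rotation": [0,0,0]},{"delta_pos": [-0.8,0.04,0.6],"rotation": [0,0,0]},{"delta_pos": [-0.7,0.03,0.9],"rotation": [0,0,0]},{"delta_pos": [-0.4,0,1.2],"rotation": [0,0,0]},{"delta_pos": [0,0,1.4],"rotation": [0,0,0]},{"delta_pos": [0,0,1.4],"rotation": [0,0,0]},{"delta_pos": [0,0,1.4],"rotation": [0,0,0]},{"delta_pos": [0,0,1.4],"rotation": [0,0,0]},{"delta_pos": [0,0,1.4],"rotation": [0,0,0]},{"delta_pos": [0,0,0.9],"rotation": [0,0,0]}])

```text
clock: 12.42
position: [0.3891, -0.085, 0.1998]
eef_rot: [0.067, 2.358, -0.023]
ft_force: [0.9, -0.0, -2.7]
grip_width: 0.0196
grasp_force: 60.3
```

```bash
python3 -c "
from h import *
st(); go([.420,.277,.20],frame(40,45))
for u,v in((86,158),(188,162),(188,217),(81,211)): pass
t=arm.capture('top'); cv2.imwrite('pics/t1.png',t[:,:,::-1])
for q in((107,174),(110,196)): print(np.round(w('top',*q,.02)*1000))
for q in((188,190),(135,214),(137,160)): print(np.round(w('top',*q,.044)*1000))"
```

```text
t 12.42 p [389.1 -85.  199.8] yaw -3.2 yz 0.003 tilt 44.9 q [-0.37 -0.73 -0.98  0.57  0.22 -0.23] F [ 0.9 -0.  -2.7] w 19.6 g 60.3
dpos cm [3.09e+00 3.62e+01 2.00e-02] rot deg [-0.2 -0.2 43.2] |r| 43.2
[603. 597.  20.]
[517. 584.  20.]
[530. 279.  44.]
[444. 480.  44.]
[651. 474.  44.]
```

Emit:
play_rows(motion=[{"delta_pos": [-0.05,0.6,0],"rotation": [0,0,0.8]},{"delta_pos": [-0.1,1,0],"rotation": [0,0,1.3]},{"delta_pos": [-0.1,1.4,0],"rotation": [0,0,1.7]},{"delta_pos": [-0.1,1.6,0],"rotation": [0,0,1.9]},{"delta_pos": [-0.1,1.7,0],"rotation": [0,0,2]},{"delta_pos": [0,1.7,0],"rotation": [0,0,2]},{"delta_pos": [0,1.7,0],"rotation": [0,0,2]},{"delta_pos": [0,1.7,0],"rotation": [0,0,2]},{"delta_pos": [0.1,1.7,0],"rotation": [0,0,2]},{"delta_pos": [0.1,1.7,0],"rotation": [0,0,2]},{"delta_pos": [0.1,1.7,0],"rotation": [0,0,2]},{"delta_pos": [0.2,1.7,0],"rotation": [0,0,2]}])

```text
clock: 13.47
position: [0.3891, 0.0983, 0.1976]
eef_rot: [-0.384, 2.335, 0.164]
ft_force: [0.6, -0.1, -2.8]
grip_width: 0.0192
grasp_force: 60.2
```

Emit:
play_rows(motion=[{"delta_pos": [0.2,1.7,0],"rotation": [0,0,2]},{"delta_pos": [0.3,1.7,0],"rotation": [0,0,2]},{"delta_pos": [0.3,1.7,0],"rotation": [0,0,2]},{"delta_pos": [0.4,1.7,0],"rotation": [0,0,2]},{"delta_pos": [0.4,1.7,0],"rotation": [0,0,2]},{"delta_pos": [0.4,1.7,0],"rotation": [0,0,2]},{"delta_pos": [0.4,1.6,0],"rotation": [0,0,2]},{"delta_pos": [0.4,1.6,0],"rotation": [0,0,2]},{"delta_pos": [0.3,1.5,0],"rotation": [0,0,2]},{"delta_pos": [0,1.1,0],"rotation": [0,0,1.5]},{"delta_pos": [0,0.6,0],"rotation": [0,0,0.8]},{"delta_pos": [0,0,0],"rotation": [0,0,0]}])

```text
clock: 14.47
position: [0.4208, 0.2636, 0.1986]
eef_rot: [-0.794, 2.248, 0.332]
ft_force: [0.0, 0.1, -2.5]
grip_width: 0.0189
grasp_force: 60.2
```

```bash
python3 -c "
from h import *
st(); go([.420,.277,.135],frame(40,45))"
```

```text
t 14.47 p [420.8 263.6 198.6] yaw 39.0 yz 0.004 tilt 44.8 q [ 0.48 -0.49 -0.9   0.38  0.15 -0.14] F [ 0.   0.1 -2.5] w 18.9 g 60.2
dpos cm [-0.08  1.34 -6.36] rot deg [-0.1 -0.3  1. ] |r| 1.1
```

```bash
python3 - <<'E'
from h import *
d=np.array([.777,.629])
n=16; f=np.linspace(0,1,n+1); th=np.radians(46*f); nz=74+(12-74)*f
h=-144*np.cos(th)+61*np.sin(th); v=144*np.sin(th)+61*np.cos(th)+nz
for a,b in zip(np.diff(h)/10,np.diff(v)/10): print(np.round([a*d[0],a*d[1],b],2))
print("rot",np.round(46/n*np.array([-d[1],d[0],0]),2))
E
```

```text
[0.25 0.2  0.33]
[0.28 0.23 0.31]
[0.31 0.25 0.29]
[0.33 0.27 0.27]
[0.36 0.29 0.25]
[0.38 0.31 0.22]
[0.41 0.33 0.2 ]
[0.43 0.35 0.17]
[0.45 0.36 0.14]
[0.47 0.38 0.11]
[0.49 0.39 0.08]
[0.51 0.41 0.05]
[0.52 0.42 0.02]
[ 0.54  0.43 -0.02]
[ 0.55  0.45 -0.05]
[ 0.56  0.46 -0.09]
rot [-1.81  2.23  0.  ]
```

Emit:
play_rows(motion=[{"delta_pos": [0,0.2,-0.5],"rotation": [0,0,0]},{"delta_pos": [0,0.2,-0.8],"rotation": [0,0,0]},{"delta_pos": [0,0.2,-0.8],"rotation": [0,0,0]},{"delta_pos": [0,0.2,-0.8],"rotation": [0,0,0]},{"delta_pos": [0,0.2,-0.8],"rotation": [0,0,0]},{"delta_pos": [0,0.2,-0.8],"rotation": [0,0,0]},{"delta_pos": [0,0.1,-0.8],"rotation": [0,0,0]},{"delta_pos": [0,0,-0.6],"rotation": [0,0,0]},{"delta_pos": [0,0,-0.4],"rotation": [0,0,0]},{"delta_pos": [0,0,0],"rotation": [0,0,0]}])

```text
clock: 15.3
position: [0.4211, 0.2755, 0.1352]
eef_rot: [-0.791, 2.249, 0.331]
ft_force: [-1.0, 0.2, -3.4]
grip_width: 0.019
grasp_force: 60.2
```

```bash
python3 - <<'E'
from h import *
s=st(); K=[w('top',60,10,0)]
t=arm.capture('top'); cv2.imwrite('pics/t2.png',t[:,:,::-1])
# predicted nose in the picture, and white pan mask corners
p=s["position"];d=np.array([.777,.629]);N=np.r_[p[:2]+.144*d,p[2]-.061];print("nose",N,px("top",N))
m=((t[140:240,110:260].astype(int).min(2)>185)).astype(np.uint8)
c=max(cv2.findContours(m,0,cv2.CHAIN_APPROX_NONE)[0],key=cv2.contourArea);r=cv2.minAreaRect(c);print(r)
E
```

```text
t 15.3 p [421.1 275.5 135.2] yaw 38.9 yz 0.003 tilt 44.8 q [ 0.51 -0.42 -1.02  0.2   0.12 -0.12] F [-1.   0.2 -3.4] w 19.0 g 60.2
nose [0.53295641 0.36603299 0.07415083] [[163.20671635 188.75266273]]
((40.8043212890625, 54.635032653808594), (78.86701965332031, 41.61574935913086), 5.492323875427246)
```

Emit:
play_rows(motion=[{"delta_pos": [0.25,0.2,0.33],"rotation": [-1.81,2.23,0]},{"delta_pos": [0.28,0.23,0.31],"rotation": [-1.81,2.23,0]},{"delta_pos": [0.31,0.25,0.29],"rotation": [-1.81,2.23,0]},{"delta_pos": [0.33,0.27,0.27],"rotation": [-1.81,2.23,0]},{"delta_pos": [0.36,0.29,0.25],"rotation": [-1.81,2.23,0]},{"delta_pos": [0.38,0.31,0.22],"rotation": [-1.81,2.23,0]},{"delta_pos": [0.41,0.33,0.2],"rotation": [-1.81,2.23,0]},{"delta_pos": [0.43,0.35,0.17],"rotation": [-1.81,2.23,0]},{"delta_pos": [0.45,0.36,0.14],"rotation": [-1.81,2.23,0]},{"delta_pos": [0.47,0.38,0.11],"rotation": [-1.81,2.23,0]},{"delta_pos": [0.49,0.39,0.08],"rotation": [-1.81,2.23,0]},{"delta_pos": [0.51,0.41,0.05],"rotation": [-1.81,2.23,0]}])

```text
clock: 16.35
position: [0.4696, 0.3143, 0.1623]
eef_rot: [-0.985, 2.799, 0.091]
ft_force: [1.7, 0.6, -1.6]
grip_width: 0.0193
grasp_force: 60.2
```

```bash
python3 -c "
from h import *
st()"
```

```text
t 16.35 p [469.6 314.3 162.3] yaw 38.8 yz 0.0 tilt 10.5 q [ 0.58  0.07 -0.3   1.02  0.02 -0.09] F [ 1.7  0.6 -1.6] w 19.3 g 60.2
```

Emit:
play_rows(motion=[{"delta_pos": [0.52,0.42,-0.1],"rotation": [-1.81,2.23,0]},{"delta_pos": [0.54,0.43,-0.12],"rotation": [-1.81,2.23,0]},{"delta_pos": [0.55,0.45,-0.15],"rotation": [-1.81,2.23,0]},{"delta_pos": [0.28,0.23,-0.05],"rotation": [-0.9,1.12,0]},{"delta_pos": [0,0,0],"rotation": [0,0,0]},{"delta_pos": [0,0,0],"rotation": [0,0,0]},{"delta_pos": [0,0,0],"rotation": [0,0,0]},{"delta_pos": [0,0,0],"rotation": [0,0,0]}])

```text
clock: 17.02
position: [0.4871, 0.3286, 0.1574]
eef_rot: [-1.04, 2.955, 0.005]
ft_force: [0.5, 0.5, -1.9]
grip_width: 0.0196
grasp_force: 60.2
```

```bash
python3 -c "
from h import *
s=st(); print(np.round(s['moment'],2))
th=np.radians(45-np.degrees(np.arccos(-Ro.from_rotvec(s['eef_rot']).as_matrix()[2,2])));print('nose z',s['position'][2]*1000-144*np.sin(th)-61*np.cos(th))"
```

```text
t 17.02 p [487.1 328.6 157.4] yaw 38.8 yz -0.0 tilt 0.5 q [ 0.59  0.25 -0.08  1.23  0.   -0.08] F [ 0.5  0.5 -1.9] w 19.6 g 60.2
[-0.06  0.07 -0.06]
nose z 12.965652932025023
```

Emit:
play_rows(motion=[{"delta_pos": [0.5,0.4,0],"rotation": [-1.2,1.5,0]},{"delta_pos": [0.5,0.4,0],"rotation": [-1.2,1.5,0]},{"delta_pos": [0,0,0],"rotation": [-0.6,0.7,0]},{"delta_pos": [0,0,0],"rotation": [0,0,0]},{"delta_pos": [0,0,0],"rotation": [0,0,0]},{"delta_pos": [0,0,0],"rotation": [0,0,0]},{"delta_pos": [0,0,0],"rotation": [0,0,0]}])

```text
clock: 17.6
position: [0.4969, 0.3366, 0.1571]
eef_rot: [1.02, -2.897, 0.039]
ft_force: [0.2, -0.6, -3.5]
grip_width: 0.0195
grasp_force: 60.2
```

```bash
python3 -c "
from h import *
s=st(); print(np.round(s['moment'],2))
t=arm.capture('top'); cv2.imwrite('pics/t3.png',t[:,:,::-1]); b=cv2.imread('pics/t1.png')[:,:,::-1]
d=np.abs(t.astype(int)-b).max(2)
# dark gray pixels inside tray
for v in range(162,216,2): print(v,''.join('#' if t[v,u].max()<75 else ('O' if t[v,u].min()>190 else ('+' if d[v,u]>40 else '.')) for u in range(80,200)))
"
```

```text
t 17.6 p [496.9 336.6 157.1] yaw 38.8 yz -0.001 tilt 4.3 q [ 0.6   0.34  0.04  1.34 -0.01 -0.08] F [ 0.2 -0.6 -3.5] w 19.5 g 60.2
[0.03 0.01 0.02]
162 ............+++++++++++++++++++++++..................+.....#######..........O...........................................
164 .........+...++++++++++++++++++++++++++++++++++++++++++++++++######+....................................................
166 .........+...++++++++..++++++++..++++++++++++++++++++++++++++++####+....................................................
168 .............++++++..+++++++++++++.++++++++++++++++++++++++++++++++#++.......................................##.........
170 ...........+.++++.....+++++++++++++.++++++++++++++++++++++++++##++###++.................................................
172 .............+++.+++......+++++.+++..++++++++++++++++++++++++++########++................................O..###.........
174 .............+++.+++..++...+++...++..++++++++++++++++++++++++++++########+++.................................#..........
176 ............++++..++....+.+++....++..+++++++++++++++++++++++++++++########
[... 1721 characters left out ...]
+++++++++++++++++++++++++++++++++++++++++##+++++++++++++++.................
206 .....................................+++++++++++++++++++++++++++++++++++++++++++++++++++#+++++++++++++..................
208 .......................................+++++++++++++++++++++++++++++++++++++++++++++++++++#+++++......O.................
210 ..O...............OOO....................++++++++++++++++++++++++++++++++++++++++++++++++++#++..O.....O.................
212 ...................................OO..........+++++++++++++++++++++++++++++++++++++++++++++##+.........................
214 ............................................++++++.....++...........+++++++++..+++++++++++++++#++.......................
```

```bash
python3 -c "
from h import *
N=np.array([.537,.37,.012]); print(px('scene',N),px('top',N))
u,v=px('scene',N)[0].astype(int)
s=arm.capture('scene'); y0=max(0,v-45);x0=u-60
t=arm.capture('top')[150:225,75:200,::-1]
cv2.imwrite('pics/t4.png',np.vstack([cv2.resize(s[y0:y0+75,x0:x0+125,::-1],(500,300),interpolation=2),cv2.resize(t,(500,300),interpolation=2)]))"
```

```text
[[235.53283022 169.19088897]] [[165.9158869  189.67092526]]
```

View pics/t4.png

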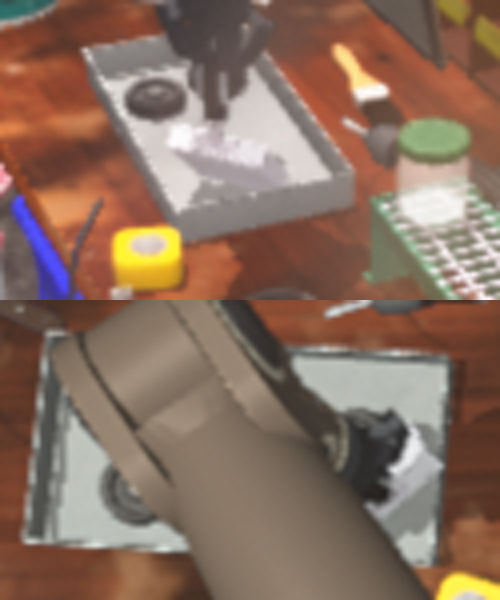

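The scene picture shows the scoop tipped low in the tray's free half, with the wheel hidden behind the pan. I'll draw the scoop back along its own slope slowly, then check.

Emit:
play_rows(motion=[{"delta_pos": [-0.15,-0.12,0.2],"rotation": [0,0,0]},{"delta_pos": [-0.2,-0.17,0.3],"rotation": [0,0,0]},{"delta_pos": [-0.25,-0.2,0.4],"rotation": [0,0,0]},{"delta_pos": [-0.3,-0.24,0.45],"rotation": [0,0,0]},{"delta_pos": [-0.3,-0.24,0.45],"rotation": [0,0,0]},{"delta_pos": [-0.3,-0.24,0.45],"rotation": [0,0,0]},{"delta_pos": [-0.3,-0.24,0.45],"rotation": [0,0,0]},{"delta_pos": [-0.3,-0.24,0.45],"rotation": [0,0,0]},{"delta_pos": [-0.3,-0.24,0.45],"rotation": [0,0,0]},{"delta_pos": [-0.3,-0.24,0.45],"rotation": [0,0,0]},{"delta_pos": [0,0,0],"rotation": [0,0,0]},{"delta_pos": [0,0,0],"rotation": [0,0,0]}])

```text
clock: 18.75
position: [0.4703, 0.3152, 0.1978]
eef_rot: [1.02, -2.897, 0.039]
ft_force: [-0.1, -0.6, -2.2]
grip_width: 0.0195
grasp_force: 60.2
```

```bash
python3 -c "
from h import *
s=st(); print(np.round(s['moment'],2))
t=arm.capture('scene'); cv2.imwrite('pics/s3.png',t[:,:,::-1])
N=px('scene',[[.57,.40,.01],[.54,.38,.01],[.6,.42,.01]]);print(N)
for v in range(140,178): print(v,''.join('#' if t[v,u].max()<75 else ('O' if t[v,u].min()>190 else ('+' if t[v,u].max()<120 else '.')) for u in range(195,275)))
"
```

```text
t 18.75 p [470.3 315.2 197.8] yaw 38.8 yz -0.001 tilt 4.3 q [ 0.59  0.27  0.03  1.41 -0.01 -0.08] F [-0.1 -0.6 -2.2] w 19.5 g 60.2
[ 0.1  -0.02  0.01]
[[239.65766202 164.67076393]
 [235.28316672 168.34826734]
 [243.92267547 161.08529856]]
140 ..........................++++..++++..+.........................................
141 ..+...................O...++++..++++............................................
142 ..+..............O...OOO..++++..+++++...+.......................................
143 ..+..O......OO............++++...++...+++.......................................
144 ...+..OOOOOOO...+++++......+++....+++++++...O...................................
145 ...+..OOOOOO..++++..++++...++++++++++++++..OOO..........................OOOO....
146 ....+..OOOO..+++.......+.++++++++++++++....OOO.......................OOOOOOOO...
147 .....+..OOO..++.+.......+++++++++++++.....OOOOO......................OOOOOOOO...
148 .....++.OOO.++..+++++..++++++++..........OOOOOOO......................OO........
149 .....++..OO.+++++++..+++++...........OOOOOOOOOOOO........................+++++..
150 ......+
[... 1668 characters left out ...]
....................
170 .....................OOOOOOOOOOOOO.+++++++++++++++..............................
171 .....................OOOOOOOOOOOOOO.++++++++++++................................
172 ......................OOOOOOOOOOOOO..+++++......................................
173 .......................OOOOOOOOOOOO.............................................
174 .......................OOOO....OO...............................................
175 ........................OOO.................................................O...
176 ........................O................................................+......
177 .............................................................++++........+......
```

```bash
python3 -c "
from h import *
F=[]
for i in range(14): arm.capture('top'); s=arm.read_state(); F.append([*s['ft_force'],*s['moment']])
print(np.round(np.mean(F,0),2),np.round(np.std(F,0),2))
b=cv2.imread('pics/scene0.png')[:,:,::-1];t=arm.capture('scene')
print(px('scene',[[.507,.345,.049]]))
for v in range(160,178): print(v,*['%3d'%t[v,u].mean() for u in range(222,252)])
print()
for v in range(164,174): print(v,*[''.join('%4d'%c for c in t[v,u]) for u in range(230,246,3)])
"
```

```text
[ 0.13  0.12 -1.55  0.06 -0.06 -0.01] [0.45 0.4  0.34 0.04 0.02 0.04]
[[231.06657415 166.29695662]]
160 159 159 159 163 167 172 177 182 192 206 220 218 222 220 190 173 174 178 187 206 217 218 217 217 216 216 215 215 215 204
161 158 159 158 159 159 160 161 164 168 174 182 184 193 193 175 173 174 176 179 189 206 217 217 216 216 216 216 215 215 212
162 159 158 159 158 158 160 160 161 162 162 163 165 169 169 168 171 174 174 176 178 188 204 215 217 216 217 215 216 216 214
163 163 161 163 161 161 160 160 161 161 161 161 161 161 162 164 167 174 174 175 175 177 185 199 213 216 216 216 216 216 217
164 188 177 173 167 165 165 165 163 161 161 161 160 160 160 161 163 167 173 175 175 173 163 161 185 213 215 216 214 214 215
165 212 210 206 199 192 180 174 163 161 160 163 162 162 163 160 161 163 167 173 175 172 156 139 166 212 217 217 216 216 215
166 221 220 220 217 214 211 199 161 137 149 149 161 162 163 162 162 163 164 169 173 173 156 121 149 210 216 217 217 217 216
167 222 223 222 221 221 219 204 147 106 117 122 134 140 146 150 160 162 163 166 169 168 146 104 129 199 216 218 217 216 215
168 222 
[... 1352 characters left out ...]
6 160  172 163 166  179 167 171  174 164 161
166  145 134 134  167 157 159  168 158 162  170 161 163  179 169 172  156 148 144
167  114 102 102  143 130 129  156 145 149  169 159 162  174 164 167  136 128 124
168   98  88  86  122 109 105  130 119 118  157 146 149  162 151 153  139 131 127
169   94  83  82  104  92  89  109  97  95  114 102 103  123 111 112  129 120 118
170  106  98  95   85  73  73   93  84  81   87  76  75   91  80  79  160 152 149
171  143 136 133   77  66  66   82  73  71   89  79  78  112 104 103  144 138 135
172  195 187 184   91  81  80  106  97  96  135 128 125  128 120 118  139 132 128
173  191 184 181  140 133 130  127 119 118  141 135 132  138 131 127  138 131 128
```

Fz averages −1.55 N, which is the bare scoop. A dark rounded wheel shows on the tray floor near scene (237,169), so it is out. Lifting, levelling and moving back.

Emit:
play_rows(motion=[{"delta_pos": [0,0,0.6],"rotation": [0,0,0]},{"delta_pos": [0,0,1.2],"rotation": [0,0,0]},{"delta_pos": [0,0,1.2],"rotation": [0,0,0]},{"delta_pos": [0,0,1.2],"rotation": [0,0,0]},{"delta_pos": [-0.5,-0.4,0.5],"rotation": [2.58,-3.19,0]},{"delta_pos": [-0.5,-0.4,0],"rotation": [2.58,-3.19,0]},{"delta_pos": [-0.5,-0.4,0],"rotation": [2.58,-3.19,0]},{"delta_pos": [-0.5,-0.4,0],"rotation": [2.58,-3.19,0]},{"delta_pos": [-0.5,-0.4,0],"rotation": [2.58,-3.19,0]},{"delta_pos": [-0.5,-0.4,0],"rotation": [2.58,-3.19,0]},{"delta_pos": [-0.5,-0.4,0],"rotation": [2.58,-3.19,0]},{"delta_pos": [-0.5,-0.4,0],"rotation": [2.58,-3.19,0]}])

```text
clock: 20.55
position: [0.4297, 0.2828, 0.2451]
eef_rot: [-0.883, 2.509, 0.228]
ft_force: [-0.5, 0.4, -1.7]
grip_width: 0.019
grasp_force: 60.3
```

Emit:
play_rows(motion=[{"delta_pos": [-0.5,-0.8,0],"rotation": [2.58,-3.19,0]},{"delta_pos": [-0.5,-1.2,0],"rotation": [2.58,-3.19,0]},{"delta_pos": [-0.5,-1.6,0],"rotation": [2.58,-3.19,0]},{"delta_pos": [-0.5,-1.8,0],"rotation": [2.58,-3.19,0]},{"delta_pos": [0,-2,0],"rotation": [0,0,-2.2]},{"delta_pos": [0,-2,0],"rotation": [0,0,-2.2]},{"delta_pos": [0,-2,0],"rotation": [0,0,-2.2]},{"delta_pos": [0,-2,0],"rotation": [0,0,-2.2]},{"delta_pos": [0,-2,0],"rotation": [0,0,-2.2]},{"delta_pos": [0,-2,0],"rotation": [0,0,-2.2]},{"delta_pos": [0,-2,0],"rotation": [0,0,-2.2]},{"delta_pos": [0,-2,0],"rotation": [0,0,-2.2]}])

```text
clock: 21.55
position: [0.4095, 0.0682, 0.2446]
eef_rot: [-0.433, 2.325, 0.181]
ft_force: [0.5, 0.5, -1.1]
grip_width: 0.019
grasp_force: 60.3
```

```bash
python3 -c "
from h import *
st(); go([.3905,-.3255,.10],frame(-22.2,45))
t=arm.capture('top'); s=arm.capture('scene'); cv2.imwrite('pics/t5.png',t[:,:,::-1]);cv2.imwrite('pics/s5.png',s[:,:,::-1])
b=cv2.imread('pics/top0.png')[:,:,::-1].astype(int)
d=np.abs(t-b).max(2)
for v in range(156,220): print(v,''.join('#' if d[v,u]>60 else ('+' if d[v,u]>30 else '.') for u in range(78,200)))
"
```

```text
t 21.55 p [409.5  68.2 244.6] yaw 21.1 yz 0.002 tilt 44.9 q [-0.02 -0.68 -0.86  0.64  0.27 -0.28] F [ 0.5  0.5 -1.1] w 19.0 g 60.3
dpos cm [ -1.9  -39.37 -14.46] rot deg [ -0.1  -0.1 -43.3] |r| 43.3
156 ..........................................................................................................................
157 ..........................................................................................................................
158 ..........................................................................................................................
159 ..........................................................................................................................
160 ..........................................................................................................................
161 ..........................................................................................................................
162 ..........................................................................................................................
163 ........
[... 6526 characters left out ...]
.................................................................
215 ..........................................................................................................................
216 ..........................................................................................................................
217 ..........................................................................................................................
218 ..........................................................................................................................
219 ..........................................................................................................................
```

The wheel lies flat in the tray's free half, and the tray has not moved. Returning the scoop to its old spot.

Emit:
play_rows(motion=[{"delta_pos": [-0.1,-2,0],"rotation": [0,0,-2.2]},{"delta_pos": [-0.1,-2,0],"rotation": [0,0,-2.2]},{"delta_pos": [-0.1,-2,0],"rotation": [0,0,-2.2]},{"delta_pos": [-0.1,-2,0],"rotation": [0,0,-2.2]},{"delta_pos": [-0.1,-2,0],"rotation": [0,0,-2.2]},{"delta_pos": [-0.1,-2,0],"rotation": [0,0,-2.2]},{"delta_pos": [-0.1,-2,0],"rotation": [0,0,-2.2]},{"delta_pos": [-0.1,-2,0],"rotation": [0,0,-2.2]},{"delta_pos": [-0.1,-2,0],"rotation": [0,0,-2.2]},{"delta_pos": [-0.1,-2,0],"rotation": [0,0,-2.2]},{"delta_pos": [-0.1,-2,0],"rotation": [0,0,-2.2]},{"delta_pos": [-0.1,-2,0],"rotation": [0,0,-2.2]}])

```text
clock: 22.65
position: [0.3981, -0.1713, 0.2445]
eef_rot: [0.109, 2.356, -0.042]
ft_force: [0.4, 0.3, -1.1]
grip_width: 0.019
grasp_force: 60.6
```

Emit:
play_rows(motion=[{"delta_pos": [-0.1,-2,-0.5],"rotation": [0,0,-2.2]},{"delta_pos": [-0.1,-2,-1],"rotation": [0,0,-2.2]},{"delta_pos": [-0.1,-2,-1],"rotation": [0,0,-2.2]},{"delta_pos": [-0.1,-2,-1],"rotation": [0,0,-2.2]},{"delta_pos": [-0.1,-2,-1],"rotation": [0,0,-2.2]},{"delta_pos": [-0.1,-2,-1],"rotation": [0,0,-2.2]},{"delta_pos": [-0.1,-1.7,-1],"rotation": [0,0,-2.2]},{"delta_pos": [0,-0.8,-1],"rotation": [0,0,-1.1]},{"delta_pos": [0,0,-1],"rotation": [0,0,0]},{"delta_pos": [0,0,-1],"rotation": [0,0,0]},{"delta_pos": [0,0,-0.5],"rotation": [0,0,0]},{"delta_pos": [0,0,0],"rotation": [0,0,0]}])

```text
clock: 23.65
position: [0.391, -0.3147, 0.1426]
eef_rot: [0.446, 2.325, -0.179]
ft_force: [-0.4, -0.8, -2.6]
grip_width: 0.019
grasp_force: 60.6
```

```bash
python3 -c "
from h import *
st(); go([.3905,-.3255,.066],frame(-22.2,45))"
```

```text
t 23.65 p [ 391.  -314.7  142.6] yaw -21.6 yz 0.003 tilt 44.7 q [-0.87 -0.39 -0.97  0.27  0.34 -0.36] F [-0.4 -0.8 -2.6] w 19.0 g 60.6
dpos cm [-0.05 -1.08 -7.66] rot deg [-0.3 -0.2 -0.6] |r| 0.7
```

Emit:
play_rows(motion=[{"delta_pos": [0,0,-0.8],"rotation": [-0.15,-0.1,0]},{"delta_pos": [0,0,-1],"rotation": [0,0,0]},{"delta_pos": [0,0,-1],"rotation": [0,0,0]},{"delta_pos": [0,0,-1],"rotation": [0,0,0]},{"delta_pos": [0,0,-1],"rotation": [0,0,0]},{"delta_pos": [0,0,-1],"rotation": [0,0,0]},{"delta_pos": [0,0,-0.8],"rotation": [0,0,0]},{"delta_pos": [0,0,-0.5],"rotation": [0,0,0]},{"delta_pos": [0,0,-0.4],"rotation": [0,0,0]},{"delta_pos": [0,0,0],"rotation": [0,0,0]},{"delta_pos": [0,0,0],"rotation": [0,0,0]}])

```text
clock: 24.57
position: [0.3915, -0.3159, 0.0697]
eef_rot: [0.444, 2.32, -0.184]
ft_force: [-0.2, -0.5, -1.2]
grip_width: 0.0194
grasp_force: 60.7
```

```bash
python3 -c "
from h import *
s=st();print(np.round(s['moment'],2))"
```

```text
t 24.57 p [ 391.5 -315.9   69.7] yaw -21.7 yz 0.0 tilt 45.1 q [-0.87 -0.28 -1.1   0.03  0.34 -0.36] F [-0.2 -0.5 -1.2] w 19.4 g 60.7
[0.34 0.89 0.  ]
```

Lowering the last 8 mm or so until it touches.

Emit:
play_rows(motion=[{"delta_pos": [0,0,-0.3],"rotation": [0,0,0]},{"delta_pos": [0,0,-0.2],"rotation": [0,0,0]},{"delta_pos": [0,0,-0.2],"rotation": [0,0,0]},{"delta_pos": [0,0,0],"rotation": [0,0,0]},{"delta_pos": [0,0,0],"rotation": [0,0,0]}])

```text
clock: 24.98
position: [0.3911, -0.3158, 0.0621]
eef_rot: [0.445, 2.321, -0.184]
ft_force: [-0.8, 0.7, -1.4]
grip_width: 0.0194
grasp_force: 60.7
```

```bash
python3 -c "
from h import *
s=st();print(np.round(s['moment'],2))"
```

```text
t 24.98 p [ 391.1 -315.8   62.1] yaw -21.7 yz 0.0 tilt 45.0 q [-0.87 -0.27 -1.11  0.    0.34 -0.36] F [-0.8  0.7 -1.4] w 19.4 g 60.7
[ 0.38  0.93 -0.05]
```

Emit:
play_rows(motion=[{"delta_pos": [0,0,-0.15],"rotation": [0,0,0]},{"delta_pos": [0,0,0],"rotation": [0,0,0]},{"delta_pos": [0,0,0],"rotation": [0,0,0]}])

```text
clock: 25.23
position: [0.3914, -0.3161, 0.0611]
eef_rot: [0.444, 2.32, -0.184]
ft_force: [-0.7, -0.3, -1.0]
grip_width: 0.0196
grasp_force: 60.7
```

```bash
python3 -c "
from h import *
s=st();print(np.round(s['moment'],2))"
```

```text
t 25.23 p [ 391.4 -316.1   61.1] yaw -21.7 yz 0.0 tilt 45.1 q [-0.87 -0.26 -1.11 -0.    0.34 -0.36] F [-0.7 -0.3 -1. ] w 19.6 g 60.7
[0.3  0.72 0.  ]
```

Contact is starting. I press 1 mm more, then release to the earlier 4.8 cm opening.

Emit:
play_rows(motion=[{"delta_pos": [0,0,-0.1],"rotation": [0,0,0]},{"delta_pos": [0,0,0],"rotation": [0,0,0]},{"delta_pos": [0,0,0],"rotation": [0,0,0]}])

```text
clock: 25.48
position: [0.3919, -0.3163, 0.0608]
eef_rot: [0.443, 2.319, -0.185]
ft_force: [-0.7, 1.0, 3.0]
grip_width: 0.0193
grasp_force: 61.3
```

Emit:
play_rows(motion=[{"delta_pos": [0,0,0],"rotation": [0,0,0]},{"delta_pos": [0,0,0],"rotation": [0,0,0]},{"delta_pos": [0,0,0],"rotation": [0,0,0]},{"delta_pos": [0,0,0],"rotation": [0,0,0]},{"delta_pos": [0,0,0],"rotation": [0,0,0]},{"delta_pos": [0,0,0],"rotation": [0,0,0]}], jaw=4.6)

```text
clock: 25.98
position: [0.3912, -0.3158, 0.0597]
eef_rot: [0.444, 2.321, -0.184]
ft_force: [0.2, -0.1, 0.6]
grip_width: 0.0459
grasp_force: 0.0
```

```bash
python3 -c "
from h import *
s=st()"
```

```text
t 25.98 p [ 391.2 -315.8   59.7] yaw -21.7 yz 0.0 tilt 45.0 q [-0.87 -0.26 -1.11 -0.01  0.34 -0.36] F [ 0.2 -0.1  0.6] w 45.9 g 0.0
```

Released with no contact force. Retreating along the grip's axis, then up.

Emit:
play_rows(motion=[{"delta_pos": [-0.5,0.2,0.53],"rotation": [0,0,0]},{"delta_pos": [-0.7,0.28,0.75],"rotation": [0,0,0]},{"delta_pos": [-0.7,0.28,0.75],"rotation": [0,0,0]},{"delta_pos": [-0.7,0.28,0.75],"rotation": [0,0,0]},{"delta_pos": [-0.7,0.28,0.75],"rotation": [0,0,0]},{"delta_pos": [-0.7,0.28,0.75],"rotation": [0,0,0]},{"delta_pos": [-0.7,0.28,0.75],"rotation": [0,0,0]},{"delta_pos": [-0.7,0.28,0.75],"rotation": [0,0,0]},{"delta_pos": [-0.7,0.28,0.75],"rotation": [0,0,0]},{"delta_pos": [0,0,1.5],"rotation": [0,0,0]},{"delta_pos": [0,0,1.5],"rotation": [0,0,0]},{"delta_pos": [0,0,1.5],"rotation": [0,0,0]}])

```text
clock: 26.98
position: [0.3299, -0.2913, 0.1706]
eef_rot: [0.445, 2.321, -0.184]
ft_force: [-0.2, -0.2, 0.5]
grip_width: 0.0462
grasp_force: 0.0
```

Emit:
play_rows(motion=[{"delta_pos": [0,0,1.5],"rotation": [0,0,0]},{"delta_pos": [0,0,1.5],"rotation": [0,0,0]},{"delta_pos": [0,0,1],"rotation": [0,0,0]},{"delta_pos": [0,0,0],"rotation": [0,0,0]},{"delta_pos": [0,0,0],"rotation": [0,0,0]},{"delta_pos": [0,0,0],"rotation": [0,0,0]}])

```text
clock: 27.48
position: [0.3299, -0.2911, 0.2088]
eef_rot: [0.445, 2.322, -0.183]
ft_force: [0.5, -0.8, -0.2]
grip_width: 0.0455
grasp_force: 0.0
```

```bash
python3 -c "
from h import *
st()
t=arm.capture('top'); b=cv2.imread('pics/top0.png')[:,:,::-1].astype(int); d=(np.abs(t-b).max(2)>45).astype(np.uint8)
n,l,s,c=cv2.connectedComponentsWithStats(d)
for i in range(1,n):
  if s[i,4]>8 and s[i,1]<240: print(s[i])
m=(t[170:225,330:385].astype(int).min(2)>165).astype(np.uint8)
q=max(cv2.findContours(m,0,cv2.CHAIN_APPROX_NONE)[0],key=cv2.contourArea); print(cv2.minAreaRect(q))
"
```

```text
t 27.48 p [ 329.9 -291.1  208.8] yaw -21.7 yz 0.001 tilt 45.0 q [-0.98 -0.57 -0.89  0.56  0.41 -0.45] F [ 0.5 -0.8 -0.2] w 45.5 g 0.0
[155 178  20  19 306]
[335 182  23  29 118]
[364 192  10  26  97]
[347 212   8   3  12]
[346 216   3  10  12]
[338 227  10  14  66]
[361 239   3   8  20]
((23.350000381469727, 30.449996948242188), (30.674089431762695, 29.092952728271484), 18.434947967529297)
```

```bash
python3 -c "
from workcell import arm
print(arm.hand_in())"
```

```text
the job is handed in; nothing more can be done
None
```

I scooped the castor from under the shelf and tipped it into the tray's free half. I then put the scoop down flat about 1 cm from where it started and handed the job in at about 27.5 s; a before/after top view shows only the wheel and scoop moved.

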